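# Lay out a printer's gears in order of size

### The arm

A 6-joint arm with a two-finger parallel gripper is mounted at the origin on the work surface. World frame = base frame: x ahead of the robot, y to its left, z up, the work surface at z = 0. Lengths are in mm, angles in rad, forces in N, time in s.
With the tool pointing down it reaches from about 350 to 775 mm from the base axis. Payload 7.3 kg.
Tool frame: the origin (TCP) lies midway between the tips of the shut fingers; the grasp point (between the pads) lies 19 mm behind it; z points along the fingers, y is the line along which they close (so a half turn about z gives the same grasp; the last joint's range is limited). The gripper opens to 92 mm and grips with 3 to 60 N. Pads are 19 mm wide; open, the fingers measure 130 mm over their backs; the gripper's body (75 mm by 190 mm) begins 47 mm behind the grasp point.
Start: joints at [-1.298, 0.342, 1.524, -0, 1.275, -0.146], TCP at [213.523, -479.638, 226.741] pointing down, gripper open.
Joint ranges: [-2.53, 2.53], [-0.77, 2.02], [0.04, 2.7], [-1, 4.14], [0.28, 2.66], [-3.11, 3.11]. Speed limits (rad/s): [2.57, 2.57, 3.14, 3.14, 3.14, 3.14].

### API

Orientations are given as [roll, pitch, yaw] about the fixed x, y, z axes, in that order (R = Rz(yaw) Ry(pitch) Rx(roll)).
In Python, from plant import monitor, optics, workorder gives the robot as it stands. The module is installed in compiled form; this text tells all that it offers.
- The arm moves only by the tool servo_tool, never from a script. Its arguments are lists of equal length, an entry for each row: "linear": the shift along the tool's x, y, z as a fraction of full scale, a list of three; "spin": the turn about the tool's z as a fraction of full scale. In form: {"linear": [[dx, dy, dz], ...], "spin": [spin, ...]}. A call has exactly 8 rows; each row shifts and turns the commanded pose from where the row before left it, along the tool's axes as they then stand; what a row does not reach is not made up. Full scale, the value 1, is 200 mm for a shift and 90 degrees for a turn. A row lasts 1/8 s, in which the tool goes at most 62.5 mm and 10.7 degrees, less where a joint would pass 70% of its speed; a pose out of reach is approached as far as the arm can. A call with a number of a shift or a turn outside -1 to 1 is refused whole. A call with a gripper value outside its range is refused whole. "hand" is the opening, from -1 (shut) to 1 (fully open), set as the call begins (left out, the last holds). The fingers move at their own pace and stop on an object; the grip force is fixed at half the most. Time passes only in rows, so rows that do not move let the fingers close, or fill a call up. It gives the time, the measured TCP pose, the force, the opening and the grip force at its end, in the units of the state.
- monitor.get_obs(): the state, without advancing time (a new reading comes with each control period).
- optics.capture(name): name is "side" or "top" or "wrist"; returns a dict with "frame" (384x512x3 uint8, blue, green, red), "K" (3x3 intrinsics, pixels), "world_to_cam" (4x4, takes a point from world to camera coordinates). Camera axes: x right, y down, z forward; pixel columns grow to the right and rows downward; lengths in mm; the calibration is good to about 2 mm. A picture is of the moment at which its call begins. There is no depth.
- workorder.close_job(): hands the job in; it is judged then, once.
The state is a dict: "time": time; "joint_positions": joint angles; "dq": joint speeds; "tau": joint torques, N m; "tool_pos": TCP position; "tcp_rot": TCP orientation; "contact_force": force on the tool from outside, world axes, zero at the start; "moment": the same for the moment, N m; "grip_width": finger opening in mm; "finger_force": force on a finger pad.
Only numpy, scipy, OpenCV 4.12 (cv2) and the standard library are available. Lean on these libraries where they do the work, as an engineer would, in place of code of your own. Each camera call takes 0.05 s, during which the arm holds its last target. There are 200 camera calls.

### The job

Lay the four loose gears from the stripped printer out in order of size on the plywood strip, one in the middle of each white pad, flat with the pinion up. The smallest goes on the pad next to the upright steel post and the largest on the pad at the other end.

Things in the scene. Friction and masses are not known exactly. Their poses are not given: they have to be found in the camera images.
- gear_32: The smallest of four loose grey plastic gears, in one piece: a toothed wheel 32 mm across, 10 mm thick, with a pinion 18 mm across and 20 mm tall standing on its centre (30 mm tall in all; the same pinion on all four, a good grip from above). Starts flat on the bench, pinion up. Origin: centre of the wheel's underside; z up through the pinion. 10 to 70 g.
- gear_42: The second smallest of four loose grey plastic gears, in one piece: a toothed wheel 42 mm across, 10 mm thick, with a pinion 18 mm across and 20 mm tall standing on its centre (30 mm tall in all; the same pinion on all four, a good grip from above). Starts flat on the bench, pinion up. Origin: centre of the wheel's underside; z up through the pinion. 10 to 70 g.
- gear_52: The second largest of four loose grey plastic gears, in one piece: a toothed wheel 52 mm across, 10 mm thick, with a pinion 18 mm across and 20 mm tall standing on its centre (30 mm tall in all; the same pinion on all four, a good grip from above). Starts flat on the bench, pinion up. Origin: centre of the wheel's underside; z up through the pinion. 10 to 70 g.
- gear_62: The largest of four loose grey plastic gears, in one piece: a toothed wheel 62 mm across, 10 mm thick, with a pinion 18 mm across and 20 mm tall standing on its centre (30 mm tall in all; the same pinion on all four, a good grip from above). Starts flat on the bench, pinion up. Origin: centre of the wheel's underside; z up through the pinion. 10 to 70 g.
- pad_A: Fixed white pad, 70 x 70 x 2 mm, grey centre dot; an end pad of a straight row of four, A to D in order, 90 mm apart, on a fixed plywood strip (460 x 90 x 10 mm) on the bench. Origin: centre of its underside, 10 mm above the bench; a gear standing on it has its underside 2 mm above this point. y runs along the strip from A towards D, z up.
- pad_B: Fixed white pad, 70 x 70 x 2 mm, grey centre dot; an inner pad of a straight row of four, A to D in order, 90 mm apart, on a fixed plywood strip (460 x 90 x 10 mm) on the bench. Origin: centre of its underside, 10 mm above the bench; a gear standing on it has its underside 2 mm above this point. y runs along the strip from A towards D, z up.
- pad_C: Fixed white pad, 70 x 70 x 2 mm, grey centre dot; an inner pad of a straight row of four, A to D in order, 90 mm apart, on a fixed plywood strip (460 x 90 x 10 mm) on the bench. Origin: centre of its underside, 10 mm above the bench; a gear standing on it has its underside 2 mm above this point. y runs along the strip from A towards D, z up.
- pad_D: Fixed white pad, 70 x 70 x 2 mm, grey centre dot; an end pad of a straight row of four, A to D in order, 90 mm apart, on a fixed plywood strip (460 x 90 x 10 mm) on the bench. Origin: centre of its underside, 10 mm above the bench; a gear standing on it has its underside 2 mm above this point. y runs along the strip from A towards D, z up.
- post: Fixed dark steel post with a round head, 26 mm in diameter and 45 mm tall, on the strip 73 mm beyond the centre of one end pad: it may be at the A end or at the D end, and marks the end where the row starts. (The other end has only a flat 50 x 22 mm steel plate.) Origin: centre of its foot.
There are look-alikes about, which are no part of the job. Leave any green or orange look-alike of the gear_52 alone.

How it is judged (in metres and radians):
At the end, for the whole second after the job is handed in: Counting from the pad beside the steel post, the gears stand on the four pads in the order 32, 42, 52, 62 mm, each with its centre within 12 mm of the pad's centre, resting on the pad (underside within 4 mm of its top), pinion up within 0.1 rad, at rest and released (((horizontal distance between post and pad_A below 0.1 m and horizontal distance between gear_32 and pad_A below 0.012 m and z of gear_32 in the frame of pad_A between -0.001 and 0.006 m and horizontal distance between gear_42 and pad_B below 0.012 m and z of gear_42 in the frame of pad_B between -0.001 and 0.006 m and horizontal distance between gear_52 and pad_C below 0.012 m and z of gear_52 in the frame of pad_C between -0.001 and 0.006 m and horizontal distance between gear_62 and pad_D below 0.012 m and z of gear_62 in the frame of pad_D between -0.001 and 0.006 m) or (horizontal distance between post and pad_D below 0.1 m and horizontal distance between gear_32 and pad_D below 0.012 m and z of gear_32 in the frame of pad_D between -0.001 and 0.006 m and horizontal distance between gear_42 and pad_C below 0.012 m and z of gear_42 in the frame of pad_C between -0.001 and 0.006 m and horizontal distance between gear_52 and pad_B below 0.012 m and z of gear_52 in the frame of pad_B between -0.001 and 0.006 m and horizontal distance between gear_62 and pad_A below 0.012 m and z of gear_62 in the frame of pad_A between -0.001 and 0.006 m)) and angle between each of gear_32, gear_42, gear_52, gear_62's own z axis and vertical below 0.1 rad and linear speed of each of gear_32, gear_42, gear_52, gear_62 below 0.02 m/s and contact force between each of gear_32, gear_42, gear_52, gear_62 and the fingers below 0.05 N); the robot touches nothing.
It also fails if it takes over 96 s, if anything falls off the work surface, if the arm or the gripper's body presses on something with over 40 N, if the wrist force passes 120 N, or if a joint passes its speed limit or range.

## Working session

There is one attempt and no reset: what is moved stays moved. The work goes in short steps, Python scripts to look and compute and a tool call to move; the robot and the scene stay as the last step left them, time stands still between calls to the robot, and variables do not carry over. Pictures are saved under pics/ and viewed, at most 14 in all, crops included, and the job is handed in when it is done.

Besides the shell and the picture viewer there is one more tool, called after "Request:" in YAML: its name, and indented under it one key for each argument. servo_tool: Moves the arm, as the interface text tells. Shift numbers are shares of 200 mm and turn numbers shares of 90 degrees, none past 1 either way. Its arguments: {"type":"object","properties":{"linear":{"type":"array","items":{"type":"array","items":{"type":"number","minimum":-1,"maximum":1}}},"spin":{"type":"array","items":{"type":"number","minimum":-1,"maximum":1}},"hand":{"type":"number"}},"required":["linear","spin"]}

```bash
mkdir -p pics
python3 - <<'E'
from plant import monitor, optics
import cv2, numpy as np, pickle
print(monitor.get_obs())
for n in ("top","side"):
    c=optics.capture(n); cv2.imwrite(f"pics/{n}0.png",c["frame"]); pickle.dump(c,open(f"{n}0.pkl","wb"))
    print(n,c["K"].tolist(),np.round(c["world_to_cam"],3).tolist())
E
```

```text
{'time': 0.0, 'joint_positions': array([-1.29796986e+00,  3.42735926e-01,  1.52504563e+00,  8.61792900e-06,
        1.27540548e+00, -1.45992223e-01]), 'dq': array([-1.56878909e-03,  7.89792460e-04, -2.11365958e-05, -7.92105477e-04,
       -9.34089763e-04,  8.26256274e-04]), 'tau': array([ 6.98400145e-04, -4.31239271e+01, -2.44222051e+01,  7.17535196e-02,
        5.59863774e-02, -1.15131074e-04]), 'tool_pos': array([ 213.41916304, -479.20101242,  226.02813469]), 'tcp_rot': array([-3.14001643e+00, -2.40094632e-04,  4.18815982e-01]), 'contact_force': array([ 0.61914582, -0.47002458,  0.05377177]), 'moment': array([ 0.01218872,  0.02231812, -0.00301373]), 'finger_force': 0.0, 'grip_width': 91.26160332530144}
top [[460.7746532857923, 0.0, 262.9355989834942], [0.0, 460.7746532857923, 199.48239262584104], [0.0, 0.0, 1.0]] [[0.009, -1.0, 0.012, -6.153], [-0.982, -0.011, -0.19, 513.17], [0.19, -0.01, -0.982, 1012.385], [0.0, 0.0, 0.0, 1.0]]
side [[352.2309124206064, 0.0, 251.49823018121532], [0.0, 352.2309124206064, 190.7683677317094], [0.0, 0.0, 1.0]] [[-0.827, -0.562, -0.016, 438.911], [-0.372, 0.567, -0.735, 221.403], [0.422, -0.602, -0.678, 623.473], [0.0, 0.0, 0.0, 1.0]]
```

View pics/top0.png

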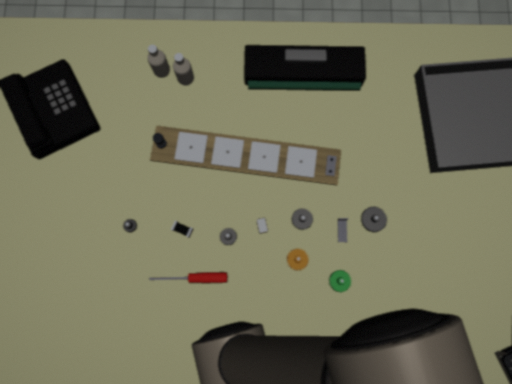

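View pics/side0.png

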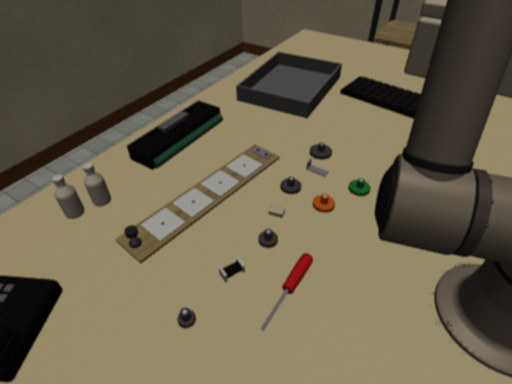

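Top view: the post is at the left end of the strip (160,140). The pads are at about (191,147), (228,152), (264,157) and (301,161). The grey gears are at about (130,226), (228,237), (302,219) and (374,219), growing from left to right. I'll enlarge the picture for accuracy.

Run:
```python
import cv2,pickle
f=pickle.load(open("top0.pkl","rb"))["frame"]
a=cv2.resize(f[125:190,145:345],None,fx=4,fy=4,interpolation=cv2.INTER_CUBIC)
b=[cv2.resize(f[y-15:y+15,x-15:x+15],None,fx=6.6667,fy=6.6667,interpolation=cv2.INTER_CUBIC) for x,y in((130,226),(228,237),(302,219),(374,219))]
b=cv2.convertScaleAbs(cv2.hconcat(b),alpha=1.6)
cv2.imwrite("pics/crop1.png",cv2.vconcat([a,b]))
```

```text
(no output)
```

View pics/crop1.png

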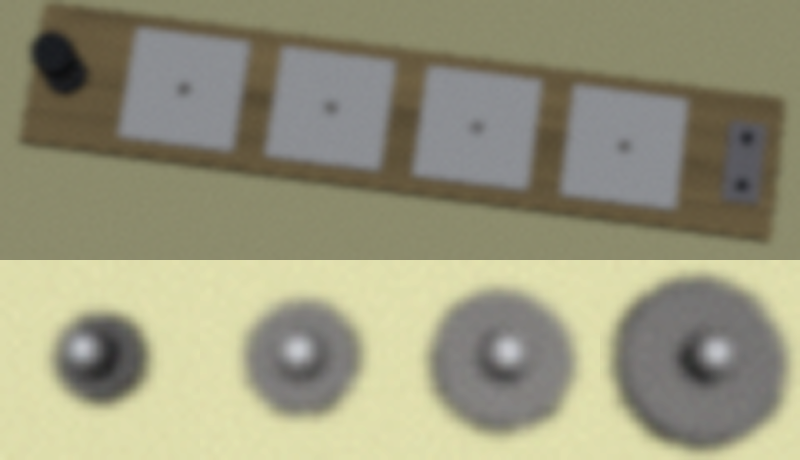

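The pad dots are at crop (184,89), (331,107), (477,127) and (624,146). The wheel centres are at (101,358), (303,357), (502,361) and (700,362), with the pinion tops at (83,348), (297,350), (508,351) and (716,352).

```bash
cat > h.py <<'E'
import numpy as np
def back(c,uv,z):
    T=c["world_to_cam"];R,t=T[:3,:3],T[:3,3]
    d=R.T@np.linalg.solve(c["K"],[uv[0],uv[1],1.]);o=-R.T@t
    return o+d*(z-o[2])/d[2]
E
python3 - <<'E'
import pickle,numpy as np
from h import back
c=pickle.load(open("top0.pkl","rb"))
P=[back(c,(145+(u+.5)/4-.5,125+(v+.5)/4-.5),12) for u,v in((184,89),(331,107),(477,127),(624,146))]
print("pads",np.round(P,1).tolist(),np.linalg.norm(np.diff(P,axis=0),axis=1))
for i,((x,y),w,p) in enumerate(zip(((130,226),(228,237),(302,219),(374,219)),((101,358),(303,357),(502,361),(700,362)),((83,348),(297,350),(508,351),(716,352)))):
    g=lambda q,z:np.round(back(c,(x-15+(q[0]-200*i+.5)/6.6667-.5,y-15+(q[1]-260+.5)/6.6667-.5),z),1)
    print(g(w,9),g(p,30))
E
```

```text
pads [[648.8, 176.0, 12.0], [638.6, 86.3, 12.0], [627.1, -2.6, 12.0], [616.2, -91.9, 12.0]] [90.25355804 89.64287153 89.96056348]
[455.4 312.4   9. ] [456.1 312.9  30. ]
[432.2  80.1   9. ] [432.2  80.9  30. ]
[475.5 -94.2   9. ] [475.8 -94.3  30. ]
[ 477. -265.    9.] [ 477.4 -265.5   30. ]
```

Request:
servo_tool:
  linear:
    - [0,0,0]
    - [0,0,0]
    - [0,0,0]
    - [0,0,0]
    - [0,0,0]
    - [0,0,0]
    - [0,0,0]
    - [0,0,0]
  spin: [-0.11,-0.11,-0.11,-0.11,-0.11,-0.106,0,0]
  hand: 0.1

```text
time: 1.1
tool_pos: [213.5, -479.5, 226.5]
tcp_rot: [-3.141, -0.0, 1.446]
contact_force: [0.6, -1.0, -0.4]
grip_width: 50.6
finger_force: 0.0
```

```bash
cat >> h.py <<'E'
PAD=dict(A=(648.8,176),B=(638.6,86.3),C=(627.1,-2.6),D=(616.2,-91.9))
GEAR={32:(455.8,312.7),42:(432.2,80.5),52:(475.7,-94.3),62:(477.2,-265.3)}
def shift(target,z):
    "total tool-axis shift (full-scale units) and yaw error from the measured pose"
    from plant import monitor; from scipy.spatial.transform import Rotation as R
    o=monitor.get_obs(); r=R.from_euler("xyz",o["tcp_rot"])
    d=r.inv().apply(np.r_[target,z]-o["tool_pos"])/200
    print(o["time"],np.round(o["tool_pos"],1),np.round(o["tcp_rot"],3),"shift",np.round(d,3),"per8",np.round(d/8,4),"spin",round((o["tcp_rot"][2]-1.449)/(np.pi/2),3), "grip",round(o["grip_width"],1))
E
python3 -c "
from h import *
shift(GEAR[62],100)"
```

```text
1.1 [ 213.5 -479.5  226.5] [-3.141 -0.     1.446] shift [1.227 1.175 0.633] per8 [0.1533 0.1469 0.0791] spin -0.002 grip 50.6
```

Request:
servo_tool:
  linear:
    - [0.175,0.168,0.0]
    - [0.175,0.168,0.0]
    - [0.175,0.168,0.1]
    - [0.175,0.168,0.1]
    - [0.175,0.168,0.1]
    - [0.175,0.168,0.1]
    - [0.177,0.167,0.1]
    - [0,0,0.133]
  spin: [0,0,0,0,0,0,0,0]

```text
time: 2.1
tool_pos: [479.1, -262.4, 99.7]
tcp_rot: [3.14, 0.0, 1.451]
contact_force: [-1.0, -0.3, 0.6]
grip_width: 50.8
finger_force: 0.0
```

Request:
servo_tool:
  linear:
    - [0,0,0]
    - [0,0,0]
    - [0,0,0]
    - [0,0,0]
    - [0,0,0]
    - [0,0,0]
    - [0,0,0]
    - [0,0,0]
  spin: [0,0,0,0,0,0,0,0]

```text
time: 3.1
tool_pos: [476.5, -264.5, 100.1]
tcp_rot: [-3.142, 0.0, 1.449]
contact_force: [0.3, 0.4, 0.4]
grip_width: 50.5
finger_force: 0.0
```

```bash
python3 -c "
from h import *
shift(GEAR[62],14)
from plant import optics
import cv2
for n in('top','wrist'): cv2.imwrite('pics/%s1.png'%n,optics.capture(n)['frame'])"
```

```text
3.1 [ 476.5 -264.5  100.1] [-3.142  0.     1.449] shift [-0.003  0.004  0.43 ] per8 [-0.0004  0.0005  0.0538] spin 0.0 grip 50.5
```

View pics/wrist1.png

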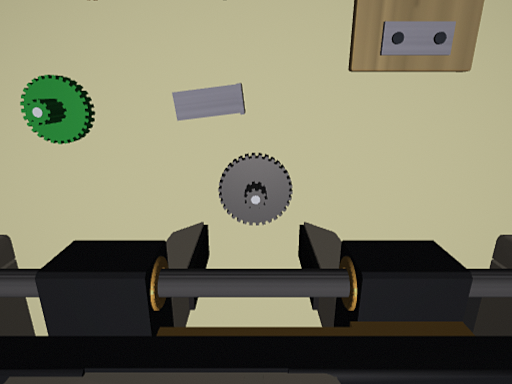

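The wrist view shows gear_62 at (256,190), midway between the fingers (208 and 300). Next I descend, grip, and lift.

Request:
servo_tool:
  linear:
    - [-0.003,0.004,0.08]
    - [0,0,0.08]
    - [0,0,0.08]
    - [0,0,0.08]
    - [0,0,0.06]
    - [0,0,0.05]
    - [0,0,0]
    - [0,0,0]
  spin: [0,0,0,0,0,0,0,0]

```text
time: 4.2
tool_pos: [477.6, -265.5, 14.5]
tcp_rot: [3.141, 0.0, 1.449]
contact_force: [0.5, -0.5, -0.6]
grip_width: 50.4
finger_force: 0.0
```

Request:
servo_tool:
  linear:
    - [0,0,0]
    - [0,0,0]
    - [0,0,0]
    - [0,0,0]
    - [0,0,0]
    - [0,0,0]
    - [0,0,0]
    - [0,0,0]
  spin: [0,0,0,0,0,0,0,0]
  hand: -1

```text
time: 5.2
tool_pos: [477.3, -265.3, 14.2]
tcp_rot: [3.141, 0.0, 1.449]
contact_force: [0.5, 0.8, 2.3]
grip_width: 16.6
finger_force: 30.0
```

Request:
servo_tool:
  linear:
    - [0,0,-0.04]
    - [0,0,-0.08]
    - [0,0,-0.08]
    - [0,0,-0.08]
    - [0,0,-0.08]
    - [0,0,-0.08]
    - [0,0,0]
    - [0,0,0]
  spin: [0,0,0,0,0,0,0,0]

```text
time: 6.2
tool_pos: [477.0, -265.1, 101.8]
tcp_rot: [-3.141, -0.0, 1.449]
contact_force: [-0.4, 0.4, 0.0]
grip_width: 16.9
finger_force: 30.0
```

```bash
python3 -c "
from h import *
shift(PAD['D'],27)"
```

```text
6.2 [ 477.  -265.1  101.8] [-3.141 -0.     1.449] shift [0.944 0.586 0.374] per8 [0.118  0.0733 0.0467] spin 0.0 grip 16.9
```

Request:
servo_tool:
  linear:
    - [0.135,0.084,0]
    - [0.135,0.084,0]
    - [0.135,0.084,0]
    - [0.135,0.084,0]
    - [0.135,0.084,0]
    - [0.135,0.083,0]
    - [0.134,0.083,0]
    - [0,0,0]
  spin: [0,0,0,0,0,0,0,0]

```text
time: 7.2
tool_pos: [616.9, -90.2, 100.9]
tcp_rot: [-3.14, -0.0, 1.452]
contact_force: [0.3, -1.1, -1.1]
grip_width: 16.9
finger_force: 30.0
```

Request:
servo_tool:
  linear:
    - [0,0,0]
    - [0,0,0.06]
    - [0,0,0.08]
    - [0,0,0.08]
    - [0,0,0.08]
    - [0,0,0.05]
    - [0,0,0.02]
    - [0,0,0.004]
  spin: [0,0,0,0,0,0,0,0]

```text
time: 8.2
tool_pos: [616.7, -92.1, 27.3]
tcp_rot: [3.141, 0.0, 1.449]
contact_force: [0.1, -0.0, -2.1]
grip_width: 16.7
finger_force: 30.0
```

```bash
python3 -c "
from h import *
shift(PAD['D'],26)
from plant import optics,monitor
import cv2
print(monitor.get_obs()['contact_force'])
cv2.imwrite('pics/wrist2.png',optics.capture('wrist')['frame'])"
```

```text
8.2 [616.7 -92.1  27.3] [3.141 0.    1.449] shift [ 0.001 -0.002  0.006] per8 [ 0.0001 -0.0003  0.0008] spin 0.0 grip 16.7
[ 0.13277332 -0.01840473 -2.06193632]
```

View pics/wrist2.png

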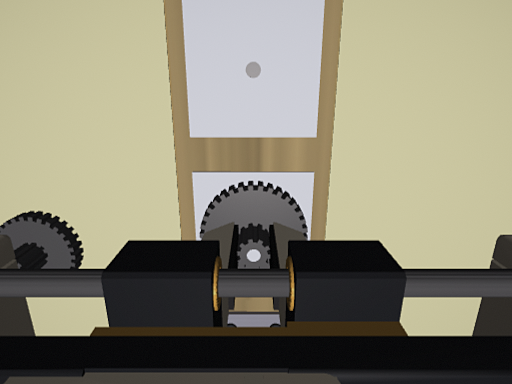

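The wheel at (254,225) is centred on pad D, in line with pad C's dot at (253,70). I'll release and lift.

Request:
servo_tool:
  linear:
    - [0,0,0.005]
    - [0,0,0]
    - [0,0,0]
    - [0,0,0]
    - [0,0,0]
    - [0,0,0]
    - [0,0,0]
    - [0,0,0]
  spin: [0,0,0,0,0,0,0,0]

```text
time: 9.25
tool_pos: [616.5, -92.1, 26.3]
tcp_rot: [-3.142, 0.0, 1.449]
contact_force: [-0.1, 0.5, -1.0]
grip_width: 17.2
finger_force: 30.0
```

Request:
servo_tool:
  linear:
    - [0,0,0]
    - [0,0,0]
    - [0,0,0]
    - [0,0,0]
    - [0,0,0]
    - [0,0,0]
    - [0,0,-0.05]
    - [0,0,-0.08]
  spin: [0,0,0,0,0,0,0,0]
  hand: 0.1

```text
time: 10.25
tool_pos: [616.3, -92.0, 53.0]
tcp_rot: [-3.141, -0.0, 1.449]
contact_force: [-0.6, -0.8, 0.1]
grip_width: 50.6
finger_force: 0.0
```

```bash
python3 -c "
from h import *
shift(GEAR[52],14)"
```

```text
10.25 [616.3 -92.   53. ] [-3.141 -0.     1.449] shift [-0.097 -0.697  0.195] per8 [-0.0121 -0.0871  0.0244] spin 0.0 grip 50.6
```

Request:
servo_tool:
  linear:
    - [0,0,-0.1]
    - [0,0,-0.1]
    - [-0.02,-0.14,0]
    - [-0.02,-0.14,0]
    - [-0.02,-0.14,0]
    - [-0.02,-0.14,0]
    - [-0.017,-0.137,0]
    - [0,0,0]
  spin: [0,0,0,0,0,0,0,0]

```text
time: 11.25
tool_pos: [474.9, -94.4, 93.6]
tcp_rot: [3.141, 0.0, 1.449]
contact_force: [0.3, -0.2, 0.8]
grip_width: 50.5
finger_force: 0.0
```

Request:
servo_tool:
  linear:
    - [0,0,0]
    - [0,0,0.08]
    - [0,0,0.08]
    - [0,0,0.1]
    - [0,0,0.08]
    - [0,0,0.055]
    - [0,0,0]
    - [0,0,0]
  spin: [0,0,0,0,0,0,0,0]

```text
time: 12.25
tool_pos: [476.4, -94.6, 13.7]
tcp_rot: [3.141, 0.0, 1.449]
contact_force: [-0.3, -0.7, 0.9]
grip_width: 50.6
finger_force: 0.0
```

Request:
servo_tool:
  linear:
    - [0,0,0]
    - [0,0,0]
    - [0,0,0]
    - [0,0,0]
    - [0,0,0]
    - [0,0,0]
    - [0,0,0]
    - [0,0,0]
  spin: [0,0,0,0,0,0,0,0]
  hand: -1

```text
time: 13.25
tool_pos: [475.9, -94.4, 13.4]
tcp_rot: [3.141, 0.0, 1.449]
contact_force: [-0.2, 0.3, 3.7]
grip_width: 16.8
finger_force: 30.0
```

Request:
servo_tool:
  linear:
    - [0,0,-0.04]
    - [0,0,-0.08]
    - [0,0,-0.08]
    - [0,0,-0.08]
    - [0,0,-0.08]
    - [0,0,-0.08]
    - [0,0,0]
    - [0,0,0]
  spin: [0,0,0,0,0,0,0,0]

```text
time: 14.25
tool_pos: [475.4, -94.3, 100.9]
tcp_rot: [-3.141, -0.0, 1.449]
contact_force: [0.9, -0.6, -1.7]
grip_width: 16.8
finger_force: 30.0
```

```bash
python3 -c "
from h import *
shift(PAD['C'],26.5)"
```

```text
14.25 [475.4 -94.3 100.9] [-3.141 -0.     1.449] shift [0.547 0.698 0.372] per8 [0.0684 0.0872 0.0464] spin 0.0 grip 16.8
```

Request:
servo_tool:
  linear:
    - [0.078,0.1,0]
    - [0.078,0.1,0]
    - [0.078,0.1,0]
    - [0.078,0.1,0]
    - [0.078,0.1,0]
    - [0.078,0.1,0]
    - [0.079,0.098,0]
    - [0,0,0]
  spin: [0,0,0,0,0,0,0,0]

```text
time: 15.25
tool_pos: [627.9, -1.9, 99.9]
tcp_rot: [-3.14, -0.0, 1.451]
contact_force: [0.0, -0.0, -0.5]
grip_width: 16.9
finger_force: 30.0
```

Request:
servo_tool:
  linear:
    - [0,0,0]
    - [0,0,0.06]
    - [0,0,0.08]
    - [0,0,0.08]
    - [0,0,0.08]
    - [0,0,0.05]
    - [0,0,0.02]
    - [0,0,0.004]
  spin: [0,0,0,0,0,0,0,0]

```text
time: 16.25
tool_pos: [627.8, -2.7, 26.5]
tcp_rot: [3.141, 0.0, 1.449]
contact_force: [0.3, -0.6, -0.1]
grip_width: 17.1
finger_force: 30.0
```

```bash
python3 -c "
from h import *
shift(PAD['C'],25.5)"
```

```text
16.25 [627.8  -2.7  26.5] [3.141 0.    1.449] shift [ 0.    -0.003  0.005] per8 [ 0.     -0.0004  0.0006] spin 0.0 grip 17.1
```

Request:
servo_tool:
  linear:
    - [0,0,0.005]
    - [0,0,0]
    - [0,0,0]
    - [0,0,0]
    - [0,0,0]
    - [0,0,0]
    - [0,0,0]
    - [0,0,0]
  spin: [0,0,0,0,0,0,0,0]

```text
time: 17.25
tool_pos: [627.6, -2.7, 25.5]
tcp_rot: [3.142, 0.0, 1.449]
contact_force: [-0.1, 0.2, -0.4]
grip_width: 17.1
finger_force: 30.0
```

Request:
servo_tool:
  linear:
    - [0,0,0]
    - [0,0,0]
    - [0,0,0]
    - [0,0,0]
    - [0,0,0]
    - [0,0,0]
    - [0,0,-0.05]
    - [0,0,-0.08]
  spin: [0,0,0,0,0,0,0,0]
  hand: 0.1

```text
time: 18.25
tool_pos: [627.4, -2.8, 52.2]
tcp_rot: [-3.141, 0.0, 1.449]
contact_force: [-0.5, 0.5, -0.1]
grip_width: 50.1
finger_force: 0.0
```

```bash
python3 -c "
from h import *
shift(GEAR[42],14)"
```

```text
18.25 [627.4  -2.8  52.2] [-3.141  0.     1.449] shift [ 0.295 -1.019  0.192] per8 [ 0.0368 -0.1274  0.0239] spin 0.0 grip 50.1
```

Request:
servo_tool:
  linear:
    - [0,0,-0.1]
    - [0,0,-0.1]
    - [0.059,-0.204,0]
    - [0.059,-0.204,0]
    - [0.059,-0.204,0]
    - [0.059,-0.204,0]
    - [0.059,-0.203,0]
    - [0,0,0]
  spin: [0,0,0,0,0,0,0,0]

```text
time: 19.25
tool_pos: [430.3, 81.4, 92.6]
tcp_rot: [-3.141, 0.0, 1.451]
contact_force: [1.7, -0.1, -0.2]
grip_width: 50.6
finger_force: 0.0
```

Request:
servo_tool:
  linear:
    - [0,0,0]
    - [0,0,0]
    - [0,0,0.1]
    - [0,0,0.1]
    - [0,0,0.1]
    - [0,0,0.06]
    - [0,0,0.031]
    - [0,0,0]
  spin: [0,0,0,0,0,0,0,0]

```text
time: 20.25
tool_pos: [432.6, 80.5, 13.2]
tcp_rot: [-3.141, 0.0, 1.449]
contact_force: [-0.1, 0.8, 0.7]
grip_width: 50.4
finger_force: 0.0
```

Request:
servo_tool:
  linear:
    - [0,0,0]
    - [0,0,0]
    - [0,0,0]
    - [0,0,0]
    - [0,0,0]
    - [0,0,0]
    - [0,0,0]
    - [0,0,0]
  spin: [0,0,0,0,0,0,0,0]
  hand: -1

```text
time: 21.25
tool_pos: [432.6, 80.5, 13.5]
tcp_rot: [3.141, 0.0, 1.449]
contact_force: [-0.8, -0.5, 5.4]
grip_width: 17.2
finger_force: 30.0
```

Request:
servo_tool:
  linear:
    - [0,0,-0.04]
    - [0,0,-0.08]
    - [0,0,-0.08]
    - [0,0,-0.08]
    - [0,0,-0.08]
    - [0,0,-0.08]
    - [0,0,0]
    - [0,0,0]
  spin: [0,0,0,0,0,0,0,0]

```text
time: 22.25
tool_pos: [432.0, 80.5, 100.9]
tcp_rot: [-3.141, 0.0, 1.449]
contact_force: [1.1, -0.0, 0.0]
grip_width: 17.0
finger_force: 30.0
```

```bash
python3 -c "
from h import *
shift(PAD['B'],26.5)"
```

```text
22.25 [432.   80.5 100.9] [-3.141  0.     1.449] shift [0.154 1.022 0.371] per8 [0.0192 0.1277 0.0464] spin 0.0 grip 17.0
```

Request:
servo_tool:
  linear:
    - [0.022,0.146,0]
    - [0.022,0.146,0]
    - [0.022,0.146,0]
    - [0.022,0.146,0]
    - [0.022,0.146,0]
    - [0.022,0.146,0]
    - [0.022,0.146,0]
    - [0,0,0]
  spin: [0,0,0,0,0,0,0,0]

```text
time: 23.25
tool_pos: [639.8, 86.2, 99.6]
tcp_rot: [-3.14, 0.0, 1.449]
contact_force: [-0.1, 0.1, -0.1]
grip_width: 17.3
finger_force: 30.0
```

Request:
servo_tool:
  linear:
    - [0,0,0]
    - [0,0,0.06]
    - [0,0,0.08]
    - [0,0,0.08]
    - [0,0,0.08]
    - [0,0,0.05]
    - [0,0,0.02]
    - [0,0,0.003]
  spin: [0,0,0,0,0,0,0,0]

```text
time: 24.25
tool_pos: [639.2, 86.3, 26.7]
tcp_rot: [3.141, 0.0, 1.449]
contact_force: [-0.7, 0.4, -0.0]
grip_width: 17.0
finger_force: 30.0
```

```bash
python3 -c "
from h import *
shift(PAD['B'],25.5)"
```

```text
24.25 [639.2  86.3  26.7] [3.141 0.    1.449] shift [-0.001 -0.003  0.006] per8 [-0.0001 -0.0004  0.0007] spin 0.0 grip 17.0
```

Request:
servo_tool:
  linear:
    - [0,0,0.005]
    - [0,0,0]
    - [0,0,0]
    - [0,0,0]
    - [0,0,0]
    - [0,0,0]
    - [0,0,0]
    - [0,0,0]
  spin: [0,0,0,0,0,0,0,0]

```text
time: 25.25
tool_pos: [639.1, 86.3, 25.7]
tcp_rot: [-3.142, 0.0, 1.449]
contact_force: [-0.1, 0.5, -0.3]
grip_width: 16.9
finger_force: 30.0
```

Request:
servo_tool:
  linear:
    - [0,0,0]
    - [0,0,0]
    - [0,0,0]
    - [0,0,0]
    - [0,0,0]
    - [0,0,0]
    - [0,0,-0.05]
    - [0,0,-0.08]
  spin: [0,0,0,0,0,0,0,0]
  hand: 0.1

```text
time: 26.25
tool_pos: [638.9, 86.3, 52.4]
tcp_rot: [-3.141, 0.0, 1.449]
contact_force: [-0.1, 1.2, -0.4]
grip_width: 50.4
finger_force: 0.0
```

```bash
python3 -c "
from h import *
shift(GEAR[32],14)"
```

```text
26.25 [638.9  86.3  52.4] [-3.141  0.     1.449] shift [ 1.013 -1.046  0.192] per8 [ 0.1266 -0.1308  0.024 ] spin 0.0 grip 50.4
```

Request:
servo_tool:
  linear:
    - [0,0,-0.1]
    - [0,0,-0.1]
    - [0.169,-0.174,0]
    - [0.169,-0.174,0]
    - [0.169,-0.174,0]
    - [0.169,-0.174,0]
    - [0.169,-0.175,0]
    - [0.168,-0.175,0]
  spin: [0,0,0,0,0,0,0,0]

```text
time: 27.25
tool_pos: [455.5, 314.2, 93.2]
tcp_rot: [3.14, -0.001, 1.449]
contact_force: [-0.0, 0.0, 0.5]
grip_width: 50.2
finger_force: 0.0
```

Request:
servo_tool:
  linear:
    - [0,0,0]
    - [0,0,0]
    - [0,0,0.1]
    - [0,0,0.1]
    - [0,0,0]
    - [0,0,0]
    - [0,0,0]
    - [0,0,0]
  spin: [0,0,0,0,0,0,0,0]

```text
time: 28.25
tool_pos: [456.4, 312.9, 52.3]
tcp_rot: [3.141, -0.001, 1.449]
contact_force: [-0.3, 0.2, 1.0]
grip_width: 50.6
finger_force: 0.0
```

```bash
python3 -c "
from h import *
shift(GEAR[32],14)"
```

```text
28.25 [456.4 312.9  52.3] [ 3.141e+00 -1.000e-03  1.449e+00] shift [-0.001 -0.003  0.192] per8 [-0.0002 -0.0004  0.024 ] spin 0.0 grip 50.6
```

Request:
servo_tool:
  linear:
    - [0,0,0.05]
    - [0,0,0.06]
    - [0,0,0.05]
    - [0,0,0.031]
    - [0,0,0]
    - [0,0,0]
    - [0,0,0]
    - [0,0,0]
  spin: [0,0,0,0,0,0,0,0]

```text
time: 29.25
tool_pos: [456.2, 312.9, 13.8]
tcp_rot: [3.141, -0.0, 1.449]
contact_force: [-0.3, 0.1, -0.6]
grip_width: 50.5
finger_force: 0.0
```

Request:
servo_tool:
  linear:
    - [0,0,0]
    - [0,0,0]
    - [0,0,0]
    - [0,0,0]
    - [0,0,0]
    - [0,0,0]
    - [0,0,0]
    - [0,0,0]
  spin: [0,0,0,0,0,0,0,0]
  hand: -1

```text
time: 30.25
tool_pos: [456.0, 312.8, 13.5]
tcp_rot: [3.142, 0.0, 1.449]
contact_force: [0.1, -0.3, -0.1]
grip_width: 16.8
finger_force: 30.0
```

Request:
servo_tool:
  linear:
    - [0,0,-0.04]
    - [0,0,-0.08]
    - [0,0,-0.08]
    - [0,0,-0.08]
    - [0,0,-0.08]
    - [0,0,-0.08]
    - [0,0,0]
    - [0,0,0]
  spin: [0,0,0,0,0,0,0,0]

```text
time: 31.25
tool_pos: [455.7, 312.6, 101.1]
tcp_rot: [-3.141, 0.0, 1.449]
contact_force: [-0.1, 0.2, 0.2]
grip_width: 17.3
finger_force: 30.0
```

```bash
python3 -c "
from h import *
shift(PAD['A'],26.5)"
```

```text
31.25 [455.7 312.6 101.1] [-3.141  0.     1.449] shift [-0.561  1.041  0.373] per8 [-0.0701  0.1302  0.0466] spin 0.0 grip 17.3
```

Request:
servo_tool:
  linear:
    - [-0.08,0.149,0]
    - [-0.08,0.149,0]
    - [-0.08,0.149,0]
    - [-0.08,0.149,0]
    - [-0.08,0.149,0]
    - [-0.08,0.148,0]
    - [-0.081,0.148,0]
    - [0,0,0]
  spin: [0,0,0,0,0,0,0,0]

```text
time: 32.25
tool_pos: [650.1, 174.2, 99.9]
tcp_rot: [-3.14, 0.001, 1.447]
contact_force: [-0.6, 0.6, 0.2]
grip_width: 16.7
finger_force: 30.0
```

Request:
servo_tool:
  linear:
    - [0,0,0]
    - [0,0,0.06]
    - [0,0,0.08]
    - [0,0,0.08]
    - [0,0,0.08]
    - [0,0,0.05]
    - [0,0,0.02]
    - [0,0,0.004]
  spin: [0,0,0,0,0,0,0,0]

```text
time: 33.25
tool_pos: [649.2, 176.1, 26.7]
tcp_rot: [3.141, 0.0, 1.449]
contact_force: [-0.4, -0.3, -0.4]
grip_width: 17.1
finger_force: 30.0
```

```bash
python3 -c "
from h import *
shift(PAD['A'],25.5)"
```

```text
33.25 [649.2 176.1  26.7] [3.141 0.    1.449] shift [-0.001 -0.002  0.006] per8 [-0.0001 -0.0003  0.0007] spin 0.0 grip 17.1
```

Request:
servo_tool:
  linear:
    - [0,0,0.005]
    - [0,0,0]
    - [0,0,0]
    - [0,0,0]
    - [0,0,0]
    - [0,0,0]
    - [0,0,0]
    - [0,0,0]
  spin: [0,0,0,0,0,0,0,0]

```text
time: 34.25
tool_pos: [649.1, 176.2, 25.7]
tcp_rot: [3.142, 0.0, 1.449]
contact_force: [-0.6, -0.5, -0.6]
grip_width: 17.3
finger_force: 30.0
```

Request:
servo_tool:
  linear:
    - [0,0,0]
    - [0,0,0]
    - [0,0,0]
    - [0,0,0]
    - [0,0,0]
    - [0,0,0]
    - [0,0,-0.05]
    - [0,0,-0.08]
  spin: [0,0,0,0,0,0,0,0]
  hand: 0.1

```text
time: 35.25
tool_pos: [648.9, 176.2, 52.3]
tcp_rot: [-3.141, 0.0, 1.449]
contact_force: [-0.1, -0.4, 0.3]
grip_width: 50.2
finger_force: 0.0
```

Request:
servo_tool:
  linear:
    - [0,0,-0.15]
    - [0,0,-0.2]
    - [0,0,-0.2]
    - [0,-0.2,0]
    - [0,-0.2,0]
    - [0,-0.2,0]
    - [0,-0.2,0]
    - [0,-0.2,0]
  spin: [0,0,0,0,0,0,0,0]

```text
time: 36.25
tool_pos: [449.6, 200.7, 163.1]
tcp_rot: [3.139, -0.001, 1.449]
contact_force: [-1.7, 0.8, -0.4]
grip_width: 50.4
finger_force: 0.0
```

Request:
servo_tool:
  linear:
    - [0,0,0]
    - [0,0,0]
    - [0,0,0]
    - [0,0,0]
    - [0,0,0]
    - [0,0,0]
    - [0,0,0]
    - [0,0,0]
  spin: [0,0,0,0,0,0,0,0]

```text
time: 37.25
tool_pos: [450.5, 200.4, 161.7]
tcp_rot: [3.142, 0.0, 1.449]
contact_force: [0.1, 0.1, -1.1]
grip_width: 50.5
finger_force: 0.0
```

```bash
python3 -c "
from plant import optics
import cv2
f=optics.capture('top')['frame'][110:200,140:350]
g=optics.capture('side')['frame'][120:270,100:300]
cv2.imwrite('pics/end.png',cv2.vconcat([cv2.resize(f,(700,300),interpolation=2),cv2.copyMakeBorder(cv2.resize(g,(380,285),interpolation=2),0,0,0,320,0)]))"
```

```text
(no output)
```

View pics/end.png

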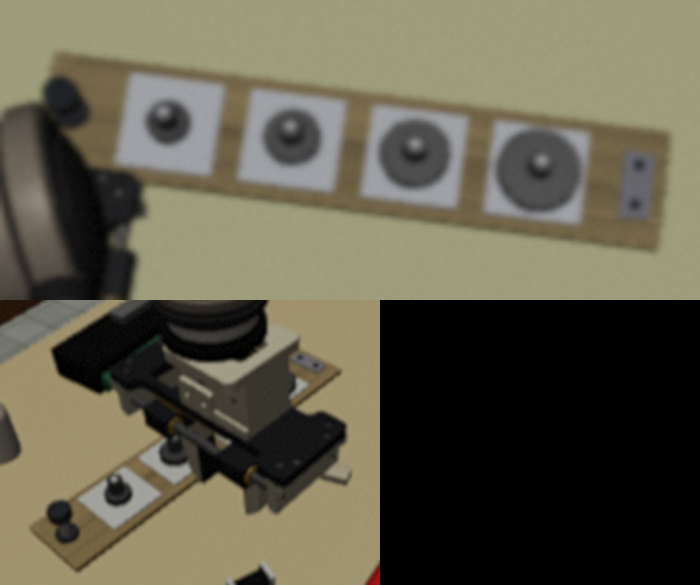

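All four gears stand upright and centred on their pads, at (168,121), (291,136), (414,153) and (539,168) in the crop. They run from smallest at the post to largest at the other end, and the gripper is clear of them.

```bash
python3 -c "
from plant import workorder
print(workorder.close_job())"
```

```text
the job is handed in; nothing more can be done
None
```

I handed the job in at about 37 s with the gears on their pads in order 32, 42, 52, 62 mm from the steel post; the final top view showed all four upright, centred and released, but the hand-in returned no verdict.

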